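# Slide the cover off the valve box and push the tagged stopcock shut

## Robot

A 6-joint arm with a two-finger parallel gripper is mounted at the origin on the work surface; the furniture and walls round the work are solid. World frame = base frame: x ahead of the robot, y to its left, z up, the work surface at z = 0. Lengths are in m, angles in rad, forces in N, time in s.
With the tool pointing down it reaches from about 0.4 to 0.925 m from the base axis. Payload 12.5 kg.
Tool frame: the origin (TCP) lies between the finger pads; the fingertips stand finger_overhang ahead of it and the grasp point (between the pads) lies 2 mm behind it (finger_overhang is the distance from the TCP to the fingertips, in m); z points along the fingers, y is the direction in which the jaws open and shut (so a half turn about z gives the same grasp; the last joint's range is limited). The gripper opens to 95 mm and grips with 3 to 60 N. Pads are 20 mm wide; open, the fingers measure 119 mm over their backs; the gripper's body (75 mm by 180 mm) begins 59 mm behind the grasp point.
Start: joints at [-1.253, 0.491, 1.559, -0, 1.092, -0.106], TCP at [0.257, -0.57, 0.197] pointing down, gripper open.
Joint ranges: [-3.1, 3.1], [-0.84, 2.19], [0.05, 2.79], [-1.13, 4.28], [0.06, 2.93], [-2.69, 2.69]. Speed limits (rad/s): [2.22, 2.22, 2.79, 3.14, 3.14, 3.14].

## Interface

Orientations are given as a unit quaternion [x, y, z, w].
In Python, from station import get_state, grab_frame, camera_params, sign_off, search_frame, cut_out, spot_point, finger_overhang gives the robot as it stands.
- The arm moves only by the tool arm_command, never from a script. Its arguments are lists of equal length, an entry for each row: "translation": the shift along the world's x, y, z in mm, a list of three; "angular": the turn, a rotation vector about the world's x, y, z in rad, a list of three; "jaw": the opening, from -1 (shut) to 1 (fully open). In form: {"translation": [[tx, ty, tz], ...], "angular": [[rx, ry, rz], ...], "jaw": [jaw, ...]}. A call has 1 to 5 rows; each row shifts and turns the pose as measured when the row begins; what a row does not reach is not made up. A row lasts 1/8 s, in which the tool goes at most 62.5 mm and 10.7 degrees, less where a joint would pass 70% of its speed; a pose out of reach is approached as far as the arm can. A call is refused whole if a number of a shift passes 62.5 or a number of a turn 0.188, either way. A call with a gripper value outside its range is refused whole. The fingers move at their own pace and stop on an object; "newtons" is the grip in N (left out, the last holds). Time passes only in rows, so rows that do not move let the fingers close. It gives the time, the measured TCP pose, the force and the opening at its end, in the units of the state.
- get_state(): the state, without advancing time (a new reading comes with each control period).
- grab_frame(name): name is "side" or "top"; returns (picture, depth): 420x560x3 uint8, red, green, blue; 420x560 float32, m along the optical axis (not along the pixel's ray), 0 where there is no reading.
- camera_params(name): a dict with "K" (3x3 intrinsics, pixels), "world_from_camera" (4x4, takes a point from camera to world coordinates). Camera axes: x right, y down, z forward; pixel columns grow to the right and rows downward; lengths in m; the calibration is good to about 2 mm. A picture is of the moment at which its call begins. camera_params takes no time and is no camera call.
- sign_off(): hands the job in, once; it reports no verdict.
Trained networks look in the newest picture that a camera, given by its name, has taken for a name from the list of things; names that differ only in an ending like _2 or _b are one class to them, and where a whole thing is asked for, a point or a joint stands for the part that bears it (a point fixed in the world has none). Each returns a list of dicts, best first, with "conf" (0 to 1); they miss things now and then, are a little off and sometimes report something else, mostly with a low value. They report only what shows in the picture. A call takes as long as a camera call.
- search_frame(label, camera): "point" ([row, column] in pixels, amid what is visible of it).
- cut_out(label, camera): "mask" (420x560 bool, what is visible of it) and "point" ([row, column] in pixels, amid what is visible of it).
- spot_point(label, camera): "point" ([row, column] in pixels: a listed point, or the origin of a listed thing).
The state is a dict: "t": time; "joint_pos": joint angles; "joint_velocities": joint speeds; "joint_torque": joint torques, N m; "eef_pos": TCP position; "orientation": TCP orientation; "contact_force": force on the tool from outside, world axes, zero at the start; "ft_torque": the same for the moment, N m; "grip_width": finger opening in m.
Only numpy, scipy, OpenCV 4.12 (cv2) and the standard library are available. Lean on these libraries where they do the work, as an engineer would, in place of code of your own. Each camera call takes 0.05 s, during which the arm holds its last target. There are 200 camera calls.

## Task

Shut off the tagged branch of the valve box on the bench: push the loose cover by its upright bar along its rails, from the valve bay onto the closed end of the box until it meets the stop there, then push the handle with the round tag a quarter turn until it is fully shut at its stop. Only push, never lift: the cover stays flat on its rails, the plain handle stays as it is, and leave the small things lying around the box where they are.

Things in the scene. Friction and masses are not known exactly. Their poses are not given: they have to be found in the camera images.
- valve_box: Fixed grey steel box, 190 (x) x 450 (y) x 85 mm high; origin at the centre of its underside, on the worktop; x points away from the robot, y along the box to the robot's left. Its +y half is the open-topped valve bay, its -y half a closed deck with its top at 75 mm. The cover runs along y at z = 75 mm between guide rails on the long edges (rail tops at 85 mm).
- bay (a point): Centre of the valve bay's opening, 75 mm up, at box x = 0, y = 107 mm. The opening measures 154 (x) x 215 mm (y); floor at 6 mm. Below the handles run a header pipe (top at 39 mm) and two branch pipes along x (top at 36 mm, valve bodies 40 mm). The two handles pivot at box x = 25 mm, y = 70 and 160 mm; which of the two is the tagged one varies.
- stop (a point): The stop for the cover at the closed end: middle of the inner face of an 8 mm high aluminium strip, at box x = 0, y = -219 mm, z = 79 mm. The cover's leading edge meets it when fully aside.
- cover: Loose flat aluminium cover, 174 (x) x 222 (y) x 5 mm, about 0.4 kg, 2 mm play between the rails; a few N slide it. Origin: centre of its underside; axes as the box's. In its middle stands a push bar 70 mm (x) by 10 mm (y), top 23 mm above the origin. Starts over the bay, hiding both handles (origin at box y 75 to 107 mm); against the far stop it is at y = -108 mm.
- tagged_handle (a joint): Turn of the tagged handle, rad: 0 to 0.3 at the start = open, along its branch pipe, pointing to box -x; grows counter-clockwise seen from above (its end goes first towards box -y, then +x); 1.571 = shut, at its stop, pointing to box -y. Stays where it is left; friction 0.22 N m (some 5 N at the tag).
- tagged_tip (a point): Centre of the round tag, 50 mm from the pivot; moves with the handle. The handle is a steel bar 12 mm wide ending in a flat round disc 26 mm across (outermost point 63 mm from the pivot), between 53 and 65 mm above the worktop, this point at 59 mm; 15 mm free below it, nothing above once the cover is aside.
- tagged_pivot (a point): Pivot axis of the tagged handle, at handle height, 59 mm above the worktop; its axes are the box's. A stem cap 10 mm across reaches 68 mm.
- plain_handle (a joint): Turn of the plain handle in rad, same sense and friction as the tagged one; starts open at 0 to 0.3 and is to stay so.
- plain_tip (a point): Point on the plain handle 50 mm from its pivot, 59 mm above the worktop. The plain handle is the same 12 mm wide steel bar with a straight end, without disc, reach 61 mm.
- plain_pivot (a point): Pivot axis of the plain handle, 59 mm above the worktop, 90 mm along box y from the tagged one.
- elbow: Bystander: brass pipe elbow, 54x52x25 mm, loose, in front of the valve bay; origin at the centre of its underside.
- tape: Bystander: small white reel of thread tape, 43 mm across, 14 mm high, loose, in front of the middle of the box; origin at the centre of its underside.
- can: Bystander: small dark spray can with a red cap, 50 mm across, 146 mm tall, loose, behind the middle of the box; origin at the centre of its underside.
- nut: Bystander: brass nut, 29 mm across, 16 mm high, loose, in front of the valve bay; origin at the centre of its underside.

How it is judged:
By the outcome, as a careful person would: the job done as asked, in the order asked, and still so for the second after the job is handed in, with the robot touching nothing.
It also fails if it takes over 53 s, if anything falls off the work surface, if the arm or the gripper's body presses on something with over 40 N, if the wrist force passes 120 N, or if a joint passes its speed limit or range.

## Working session

There is one attempt and no reset: what is moved stays moved. The work goes in short steps, Python scripts to look and compute and a tool call to move; the robot and the scene stay as the last step left them, time stands still between calls to the robot, and variables do not carry over. Pictures are saved under pics/ and viewed, about 8 in all and at most 12, crops included, and the job is handed in when it is done.

Besides the shell and the picture viewer there is one more tool, called after "Request:" as name(argument=value, ...) on one line, values as JSON. arm_command: Moves the arm, as the interface text tells. Its arguments: {"type":"object","properties":{"translation":{"type":"array","items":{"type":"array","items":{"type":"number"}}},"angular":{"type":"array","items":{"type":"array","items":{"type":"number"}}},"jaw":{"type":"array","items":{"type":"number"}},"newtons":{"type":"number"}},"required":["translation","angular","jaw"]}

```bash
mkdir -p pics
cat > h.py <<'E'
import numpy as np, cv2
from station import *
def shot(n,f):
    p,d=grab_frame(n); cv2.imwrite('pics/'+f,p[:,:,::-1]); return p,d
def atz(n,pt,z):
    c=camera_params(n);K=np.array(c["K"]);T=np.array(c["world_from_camera"])
    r=T[:3,:3]@np.linalg.solve(K,[pt[1],pt[0],1]);o=T[:3,3]
    return o+r*(z-o[2])/r[2]
def cloud(n,d):
    c=camera_params(n);K=np.array(c["K"]);T=np.array(c["world_from_camera"])
    v,u=np.mgrid[:d.shape[0],:d.shape[1]]
    P=np.stack([(u-K[0,2])/K[0,0]*d,(v-K[1,2])/K[1,1]*d,d],-1)
    return P@T[:3,:3].T+T[:3,3]
E
python3 - <<'E'
from h import *
s=get_state();print(s['t'],s['eef_pos'],s['orientation'],s['grip_width'],finger_overhang, s['contact_force'])
zs=dict(valve_box=0,cover=.075,elbow=0,tape=0,can=0,nut=0,bay=.075,stop=.079)
for n in('top','side'):
    p,d=shot(n,n+'0.png')
    C=camera_params(n);print(n,np.round(C['world_from_camera'],3).tolist())
    for l,z in zs.items():
        r=spot_point(l,n)
        if r: print(n,l,round(r[0]['conf'],2),np.round(r[0]['point']),np.round(atz(n,r[0]['point'],z),4))
E
```

```text
0.0 [ 0.25697324 -0.56943295  0.19644093] [ 9.77629474e-01  2.10333710e-01 -6.20096368e-05 -5.81931644e-04] 0.09503008117295889 0.017 [ 0.14450603 -0.32949478 -0.86230626]
top [[-0.022, -0.99, 0.142, 0.351], [-1.0, 0.023, 0.003, 0.077], [-0.007, -0.142, -0.99, 1.275], [0.0, 0.0, 0.0, 1.0]]
top valve_box 0.97 [216. 270.] [0.5397 0.0933 0.    ]
top cover 0.7 [198. 227.] [0.5741 0.1899 0.075 ]
top elbow 0.59 [268. 189.] [0.4189 0.2894 0.    ]
top tape 0.64 [286. 252.] [0.3723 0.1379 0.    ]
top can 0.73 [155. 301.] [0.6913 0.012  0.    ]
top nut 0.47 [274. 224.] [0.4013 0.206  0.    ]
top bay 0.31 [266. 189.] [0.4199 0.2781 0.075 ]
top stop 0.81 [238. 362.] [ 0.4747 -0.1167  0.079 ]
side [[-0.898, -0.231, 0.374, 0.114], [-0.44, 0.451, -0.777, 0.92], [0.011, -0.862, -0.506, 0.598], [0.0, 0.0, 0.0, 1.0]]
side valve_box 0.86 [227. 267.] [0.5337 0.085  0.    ]
side cover 0.71 [217. 229.] [0.5615 0.1916 0.075 ]
side elbow 0.88 [299. 276.] [0.4174 0.283  0.    ]
side tape 0.6 [259. 329.] [0.378  0.1326 0.    ]
side can 0.82 [199. 223.] [0.6767 0.0248 0.    ]
side nut 0.72 [278. 305.] [0.3957 0.207  0.    ]
side stop 0.9 [165. 332.] [ 0.4664 -0.1003  0.079 ]
```

Run:
```python
from h import *
p,d=grab_frame('top')
m=cut_out('valve_box','top'); c=cut_out('cover','top')
P=cloud('top',d)
def rect(mask,lo,hi,nm):
    M=mask&(P[...,2]>lo)&(P[...,2]<hi)&(d>0); M=cv2.morphologyEx(M.astype(np.uint8),cv2.MORPH_OPEN,np.ones((2,2)))>0
    q=P[M][:,:2]; r=cv2.minAreaRect((q*1000).astype(np.float32)); print(nm,len(q),r, np.median(P[M][:,2])); return q
m0=m[0]['mask']; c0=c[0]['mask']
rect(m0|c0,.065,.11,'box')
rect(c0,.07,.085,'cover'); rect(m0|c0,.09,.106,'bar')
i=cv2.resize(p[130:330,140:420],None,fx=2.8,fy=2.8,interpolation=cv2.INTER_CUBIC);cv2.imwrite('pics/c1.png',i[:,:,::-1])
```

```text
box 16005 ((500.220458984375, 93.03570556640625), (467.96173095703125, 278.4288024902344), 73.95167541503906) 0.07807563880461599
cover 6687 ((518.8441162109375, 169.1428680419922), (282.01318359375, 260.0268249511719), 71.43795776367188) 0.08035692604697786
bar 141 ((569.9122924804688, 184.86331176757812), (8.15990924835205, 69.79891967773438), 72.15377807617188) 0.09597139999535576
```

View pics/c1.png

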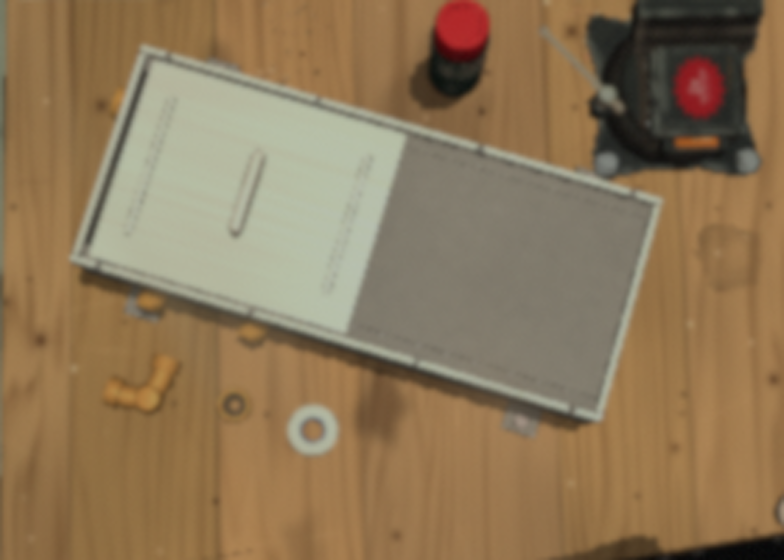

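View pics/side0.png

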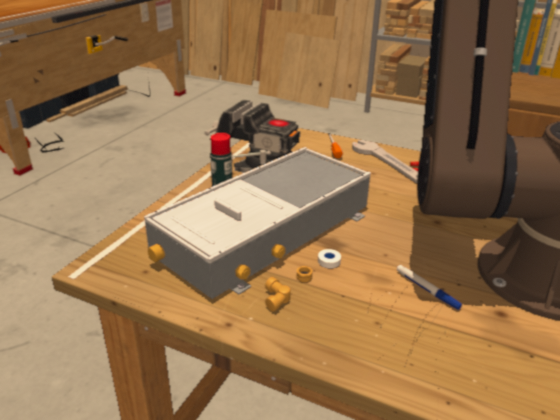

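The crop shows the box rim corners at crop (142,47), (661,202), (600,418), (72,260). The bar ends are near (260,150) and (236,235), with the can behind the box and the elbow, nut and tape in front.

```bash
cat >> h.py <<'E'
def crop2w(pts,z,x0=140,y0=130,f=2.8):
    return np.array([atz('top',((y+.5)/f-.5+y0,(x+.5)/f-.5+x0),z)[:2] for x,y in pts])
def fit(A,B):
    "A (box) -> B (world) rigid"
    a=A-A.mean(0);b=B-B.mean(0);H=a.T@b
    y=np.arctan2(H[0,1]-H[1,0],H[0,0]+H[1,1]);R=np.array([[np.cos(y),-np.sin(y)],[np.sin(y),np.cos(y)]])
    return y,R,B.mean(0)-R@A.mean(0)
E
python3 - <<'E'
from h import *
W=crop2w([(142,47),(661,202),(600,418),(72,260)],.085)
B=np.array([[.095,.225],[.095,-.225],[-.095,-.225],[-.095,.225]])
y,R,t=fit(B,W);print(y,t,(W-B@R.T-t)*1000)
bar=crop2w([(264,150),(233,236)],.098);print('bar',bar,(bar-t)@R, 'from depth',(np.array([.5699,.1849])-t)@R)
ed=crop2w([(405,135),(347,332)],.08);print('edge',(ed-t)@R)
print('stop',t+R@[0,-.219])
from scipy.spatial.transform import Rotation as Ro
s=get_state();M=Ro.from_quat(s['orientation']).as_matrix();print(M.round(3))
E
```

```text
-0.31677460875713537 [0.53785382 0.08950643] [[-2.02112066 -0.6282568 ]
 [-2.71906361  2.57210589]
 [ 3.67718657  0.85291786]
 [ 1.0629977  -2.79676695]]
bar [[0.60360955 0.17157678]
 [0.53341165 0.19741299]] [[ 0.03691887  0.09847006]
 [-0.0378344   0.10115392]] from depth [0.00073631 0.10062976]
edge [[ 0.08588933 -0.00682091]
 [-0.08407586 -0.00872867]]
stop [ 0.46963461 -0.11859724]
[[ 0.912  0.411  0.   ]
 [ 0.411 -0.912 -0.   ]
 [-0.     0.    -1.   ]]
```

Request:
arm_command(translation=[[30,50,15],[30,50,15],[30,54,0],[30,54,0],[30,54,0]], angular=[[0,0,0.1],[0,0,0.1],[0,0,0.1],[0,0,0.1],[0,0,0.1]], jaw=[-0.16,-0.16,-0.16,-0.16,-0.16])

```text
t: 1.68
eef_pos: [0.4075, -0.305, 0.2273]
orientation: [0.893, 0.45, 0.0, 0.001]
contact_force: [-0.5, 0.3, -0.4]
grip_width: 0.0503
```

Request:
arm_command(translation=[[30,54,0],[30,54,0],[16,58,0],[16,58,0],[16,58,0]], angular=[[0,0,0.1],[0,0,0.1],[0,0,0.1],[0,0,0],[0,0,0]], jaw=[-0.16,-0.16,-0.16,-0.16,-0.16])

```text
t: 2.3
eef_pos: [0.5177, -0.0156, 0.2284]
orientation: [0.813, 0.583, 0.001, 0.002]
contact_force: [0.6, 0.0, -0.3]
grip_width: 0.0398
```

Request:
arm_command(translation=[[16,58,0],[16,58,0],[0,0,0]], angular=[[0,0,0],[0,0,0],[0,0,0]], jaw=[-0.16,-0.16,-0.16])

```text
t: 2.68
eef_pos: [0.5507, 0.108, 0.2286]
orientation: [0.811, 0.584, 0.002, 0.002]
contact_force: [-0.1, -0.3, 0.1]
grip_width: 0.0398
```

Request:
arm_command(translation=[[14,53,0],[14,53,0],[0,0,-40],[0,0,-40],[0,0,0]], angular=[[0,0,0.006],[0,0,0],[0,0,0],[0,0,0],[0,0,0]], jaw=[-0.16,-0.16,-0.16,-0.16,-0.16])

```text
t: 3.3
eef_pos: [0.5798, 0.2141, 0.1476]
orientation: [0.81, 0.586, 0.002, 0.003]
contact_force: [-0.7, -1.0, 0.9]
grip_width: 0.04
```

Run:
```python
from h import *
s=get_state();print(s['eef_pos'],s['orientation'])
p,d=grab_frame('side')
i=cv2.resize(p[120:320,100:400],None,fx=2.6,fy=2.6,interpolation=cv2.INTER_CUBIC);cv2.imwrite('pics/c2.png',i[:,:,::-1])
```

```text
[0.57977659 0.21414937 0.14758418] [0.81006312 0.58632984 0.00242497 0.00303066]
```

View pics/c2.png

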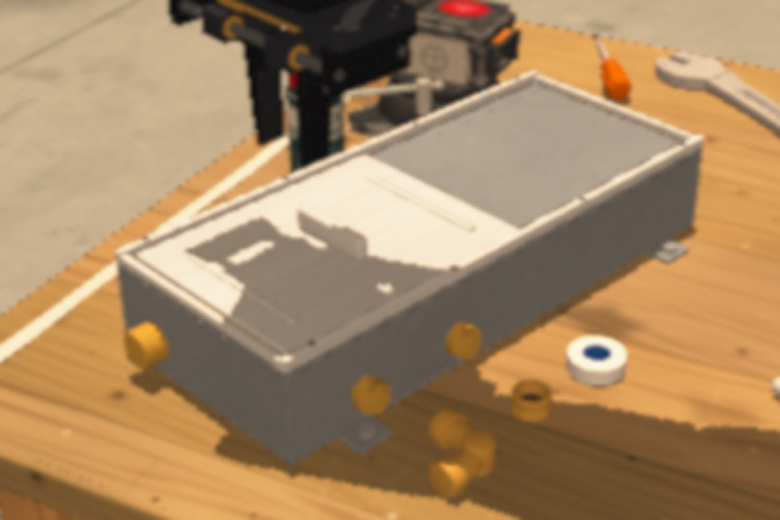

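The side crop shows the fingers above the cover, near (265–320,150), with the bar at (330,235) still clear. I'll descend, then push.

Request:
arm_command(translation=[[0,0,-25],[0,0,-16],[0,0,-5],[0,0,0]], angular=[[0,0,0],[0,0,0],[0,0,0],[0,0,0]], jaw=[-0.16,-0.16,-0.16,-0.16])

```text
t: 3.85
eef_pos: [0.584, 0.2132, 0.1088]
orientation: [0.811, 0.585, 0.008, 0.005]
contact_force: [-0.9, -0.5, -0.1]
grip_width: 0.0399
```

Run:
```python
from h import *
s=get_state();print(s['eef_pos'],s['contact_force'])
p,d=grab_frame('side')
i=cv2.resize(p[150:280,120:300],None,fx=4,fy=4,interpolation=cv2.INTER_CUBIC);cv2.imwrite('pics/c3.png',i[:,:,::-1])
```

```text
[0.58402522 0.21322385 0.10879252] [-0.89442486 -0.50786317 -0.14031   ]
```

View pics/c3.png

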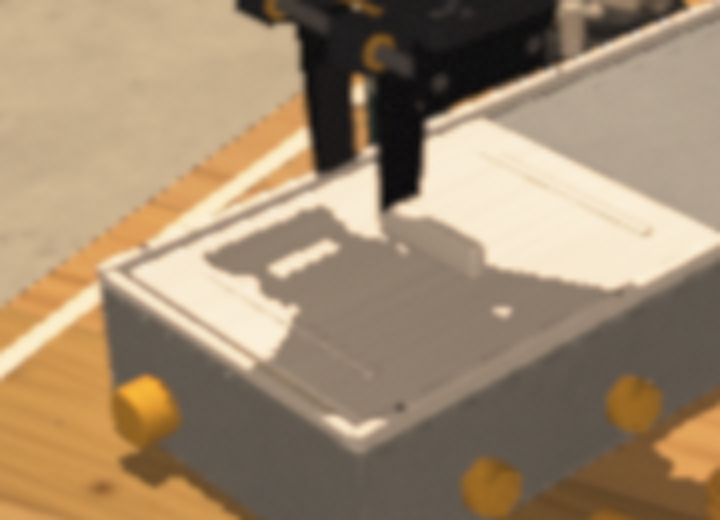

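Run:
```python
from h import *
y=-.317;R=np.array([[np.cos(y),-np.sin(y)],[np.sin(y),np.cos(y)]]);t=np.array([.5379,.0895])
s=get_state();T=s['eef_pos'][:2];print('tcp box',(T-t)@R)
for nm,x,yy,z in [('near',400,207,.092),('far',335,172,.092),('barfarend',395,208,.098),('barnear',482,246,.098),('cornerNear',360,440,.085),('cornerL',103,270,.085)]:
    w=atz('side',(150+yy/4,120+x/4),z)[:2];print(nm,w,(w-t)@R)
```

```text
tcp box [0.0053664  0.13204376]
near [0.58993754 0.17475364] [0.02286972 0.09722687]
far [0.63619914 0.15975353] [0.07150212 0.09739469]
barfarend [0.58589767 0.1854739 ] [0.01568944 0.1061537 ]
barnear [0.53236932 0.19716266] [-0.03881545  0.10057434]
cornerNear [0.51215765 0.33494616] [-0.10096958  0.22519243]
cornerL [0.68741682 0.27646749] [0.08378609 0.22425881]
```

Run:
```python
from h import *
y=-.317;R=np.array([[np.cos(y),-np.sin(y)],[np.sin(y),np.cos(y)]]);t=np.array([.5379,.0895])
for n in('side','top'):
    p,d=grab_frame(n);P=cloud(n,d)
    B=(P[...,:2]-t)@R
    dark=(p.max(-1)<45)&(d>0)&(abs(B[...,0])<.13)&(B[...,1]>.03)&(B[...,1]<.2)&(P[...,2]>.07)
    z=P[...,2]
    for lo in np.arange(.08,.24,.01):
        m=dark&(z>=lo)&(z<lo+.01)
        if m.sum()>5: print(n,round(lo,3),m.sum(),np.percentile(B[m],[5,50,95],axis=0).round(3).tolist())
s=get_state();print(s['t'],s['eef_pos'],s['joint_pos'])
```

```text
side 0.12 6 [[-0.018, 0.128], [0.004, 0.132], [0.025, 0.136]]
side 0.13 71 [[-0.023, 0.126], [0.023, 0.134], [0.027, 0.142]]
side 0.14 76 [[-0.024, 0.127], [0.022, 0.135], [0.027, 0.143]]
side 0.15 91 [[-0.025, 0.126], [-0.019, 0.135], [0.027, 0.142]]
side 0.16 102 [[-0.027, 0.125], [-0.018, 0.136], [0.028, 0.142]]
side 0.17 102 [[-0.028, 0.126], [-0.019, 0.137], [0.027, 0.143]]
side 0.18 87 [[-0.029, 0.13], [-0.021, 0.139], [0.03, 0.143]]
side 0.19 50 [[-0.037, 0.135], [0.024, 0.141], [0.032, 0.143]]
side 0.2 130 [[-0.08, 0.103], [-0.078, 0.134], [0.028, 0.165]]
side 0.21 305 [[-0.08, 0.111], [-0.073, 0.145], [0.079, 0.166]]
side 0.22 340 [[-0.086, 0.112], [-0.034, 0.154], [0.079, 0.166]]
side 0.23 280 [[-0.088, 0.109], [-0.084, 0.155], [0.079, 0.165]]
4.0 [0.58402454 0.21338302 0.10890529] [ 0.24598278  0.57521563  1.67150437 -0.00519821  0.87585036  0.56905351]
```

Run:
```python
from h import *
y=-.317;R=np.array([[np.cos(y),-np.sin(y)],[np.sin(y),np.cos(y)]]);t=np.array([.5379,.0895])
c=camera_params('side');K=np.array(c["K"]);T=np.linalg.inv(np.array(c["world_from_camera"]))
def pr(b,z):
    q=T@np.r_[t+R@b,z,1];q=K@q[:3];return (q[:2]/q[2]).round(1)
print('bar ends',pr([.035,.102],.098),pr([-.035,.102],.098))
for z in(.092,.109,.125): print(z,pr([-.02,.132],z),pr([.03,.132],z))
p,d=grab_frame('side');P=cloud('side',d);B=(P[...,:2]-t)@R
for v in range(190,226,2): print(v,[(p[v,u].max(),*(B[v,u]*1000).astype(int),int(P[v,u,2]*1000)) for u in (203,218,222)])
```

```text
bar ends [213.8 197.7] [238.5 211. ]
0.092 [220.8 216.8] [203.4 206.9]
0.109 [220.5 208.8] [202.9 199. ]
0.125 [220.1 201.1] [202.4 191.5]
190 [(np.uint8(29), np.int64(24), np.int64(134), 131), (np.uint8(16), np.int64(-22), np.int64(137), 150), (np.uint8(18), np.int64(-24), np.int64(129), 148)]
192 [(np.uint8(85), np.int64(25), np.int64(134), 126), (np.uint8(15), np.int64(-24), np.int64(139), 148), (np.uint8(15), np.int64(-23), np.int64(129), 143)]
194 [(np.uint8(175), np.int64(88), np.int64(86), 78), (np.uint8(16), np.int64(-23), np.int64(138), 143), (np.uint8(16), np.int64(-21), np.int64(127), 138)]
196 [(np.uint8(245), np.int64(81), np.int64(91), 78), (np.uint8(16), np.int64(-23), np.int64(138), 139), (np.uint8(14), np.int64(-19), np.int64(126), 133)]
198 [(np.uint8(248), np.int64(73), np.int64(98), 80), (np.uint8(16), np.int64(-20), np.int64(137), 133), (np.uint8(51), np.int64(-19), np.int64(126), 129)]
200 [(np.uint8(248), np.int64(69), np.int64(102), 78), (np.uint8(62), np.int64(-21), np.int64(137), 129), (np.uint8(202), np.int64(41), np.int64(76), 80)]
202 [(np.uint8(244), np.
[... 1130 characters left out ...]
t64(0), np.int64(122), 80), (np.uint8(144), np.int64(-2), np.int64(114), 78)]
218 [(np.uint8(143), np.int64(15), np.int64(145), 79), (np.uint8(144), np.int64(-2), np.int64(124), 78), (np.uint8(144), np.int64(-11), np.int64(122), 81)]
220 [(np.uint8(143), np.int64(8), np.int64(151), 81), (np.uint8(145), np.int64(-7), np.int64(128), 77), (np.uint8(142), np.int64(-12), np.int64(123), 78)]
222 [(np.uint8(145), np.int64(7), np.int64(152), 77), (np.uint8(141), np.int64(-14), np.int64(134), 79), (np.uint8(142), np.int64(-18), np.int64(128), 78)]
224 [(np.uint8(145), np.int64(0), np.int64(158), 79), (np.uint8(144), np.int64(-18), np.int64(137), 78), (np.uint8(142), np.int64(-23), np.int64(133), 78)]
```

Request:
arm_command(translation=[[-4,1,-10],[0,0,-10],[0,0,0]], angular=[[0,0.019,0],[0,0,0],[0,0,0]], jaw=[-0.16,-0.16,-0.16])

```text
t: 4.42
eef_pos: [0.5795, 0.2146, 0.0875]
orientation: [0.811, 0.586, -0.0, -0.001]
contact_force: [0.4, -0.4, 0.5]
grip_width: 0.04
```

```bash
cat >> h.py <<'E'
Y=-.317;R0=np.array([[np.cos(Y),-np.sin(Y)],[np.sin(Y),np.cos(Y)]]);t0=np.array([.5379,.0895])
def fing(show=True):
    p,d=grab_frame('side');P=cloud('side',d);B=(P[...,:2]-t0)@R0
    s=get_state();b=(s['eef_pos'][:2]-t0)@R0
    m=(p.max(-1)<40)&(d>0)&(abs(B[...,0]-b[0])<.05)&(abs(B[...,1]-b[1])<.03)&(P[...,2]<s['eef_pos'][2]+.09)&(P[...,2]>.03)
    print('tcp box',b.round(4),'z',s['eef_pos'][2].round(4),'q',np.round(s['orientation'],3),'F',np.round(s['contact_force'],1),'t',s['t'])
    print('finger zmin',np.percentile(P[m][:,2],[0,1,3]).round(4),'box',np.percentile(B[m],[3,50,97],axis=0).round(3).tolist())
    return p,P,B
E
python3 -c "
from h import *
fing()"
```

```text
tcp box [0.0007 0.132 ] z 0.0879 q [ 0.811  0.586 -0.    -0.001] F [0.2 0.2 0.1] t 4.475
finger zmin [0.1062 0.1087 0.11  ] box [[-0.032, 0.126], [-0.022, 0.137], [0.024, 0.143]]
```

Request:
arm_command(translation=[[0,0,-10],[0,0,-9],[0,0,0]], angular=[[0,0,0],[0,0,0],[0,0,0]], jaw=[-0.16,-0.16,-0.16])

```text
t: 4.85
eef_pos: [0.5797, 0.2146, 0.0674]
orientation: [0.811, 0.586, -0.0, -0.001]
contact_force: [0.0, 0.8, 0.3]
grip_width: 0.0397
```

```bash
python3 -c "
from h import *
fing()"
```

```text
tcp box [0.0009 0.132 ] z 0.0678 q [ 0.811  0.586  0.    -0.   ] F [ 0.7  0.6 -0.4] t 4.9
finger zmin [0.0866 0.0887 0.0901] box [[-0.032, 0.126], [-0.022, 0.137], [0.024, 0.143]]
```

Request:
arm_command(translation=[[-3.1,-9.5,0],[-3.1,-9.5,0],[-3.1,-9.5,0],[-4.7,-14.2,0],[0,0,0]], angular=[[0,0,0],[0,0,0],[0,0,0],[0,0,0],[0,0,0]], jaw=[-0.16,-0.16,-0.16,-0.16,-0.16])

```text
t: 5.52
eef_pos: [0.565, 0.1687, 0.0685]
orientation: [0.811, 0.585, 0.001, -0.0]
contact_force: [0.0, 0.4, -0.7]
grip_width: 0.0402
```

Run:
```python
from h import *
p,P,B=fing()
m=(P[...,2]>.09)&(P[...,2]<.103)&(p.min(-1)>90)&(abs(B[...,0])<.06)&(abs(B[...,1])<.15)
print('bar',m.sum(),np.percentile(B[m],[3,50,97],axis=0).round(3).tolist())
```

```text
tcp box [0.0012 0.0842] z 0.0685 q [ 0.811  0.585  0.001 -0.   ] F [0.5 0.8 0.5] t 5.575
finger zmin [0.0882 0.0894 0.0911] box [[-0.032, 0.078], [0.019, 0.089], [0.029, 0.095]]
bar 76 [[-0.037, 0.06], [-0.024, 0.068], [0.026, 0.071]]
```

Request:
arm_command(translation=[[-6.3,-19,0],[-6.3,-19,0],[-6.3,-19,0],[-6.3,-19,0],[-6.3,-19,0]], angular=[[0,0,0],[0,0,0],[0,0,0],[0,0,0],[0,0,0]], jaw=[-0.16,-0.16,-0.16,-0.16,-0.16])

```text
t: 6.2
eef_pos: [0.5322, 0.0697, 0.0687]
orientation: [0.81, 0.586, 0.002, -0.0]
contact_force: [0.2, 2.9, -1.6]
grip_width: 0.0401
```

Request:
arm_command(translation=[[-6.3,-19,0],[-6.3,-19,0],[-3.1,-9.5,0],[0,0,0]], angular=[[0,0,0],[0,0,0],[0,0,0],[0,0,0]], jaw=[-0.16,-0.16,-0.16,-0.16])

```text
t: 6.7
eef_pos: [0.5142, 0.0168, 0.0688]
orientation: [0.811, 0.585, 0.001, -0.0]
contact_force: [-0.5, -0.4, -0.5]
grip_width: 0.0399
```

Run:
```python
from h import *
p,P,B=fing()
m=(P[...,2]>.09)&(P[...,2]<.103)&(p.min(-1)>90)&(abs(B[...,0])<.06)&(abs(B[...,1])<.15)
print('bar',m.sum(),np.percentile(B[m],[3,50,97],axis=0).round(3).tolist())
```

```text
tcp box [ 0.0001 -0.076 ] z 0.0688 q [ 0.811  0.585  0.001 -0.   ] F [0.9 0.8 0.7] t 6.75
finger zmin [0.0889 0.0905 0.0918] box [[-0.033, -0.084], [0.019, -0.071], [0.027, -0.065]]
bar 75 [[-0.037, -0.099], [-0.022, -0.091], [0.021, -0.087]]
```

Request:
arm_command(translation=[[-1.9,-5.7,0],[-1.6,-4.8,0],[-1.3,-3.8,0],[-0.6,-1.9,0]], angular=[[0,0,0],[0,0,0],[0,0,0],[0,0,0]], jaw=[-0.16,-0.16,-0.16,-0.16])

```text
t: 7.25
eef_pos: [0.509, 0.0018, 0.0688]
orientation: [0.811, 0.585, 0.002, -0.001]
contact_force: [1.9, 17.1, 1.3]
grip_width: 0.0397
```

Request:
arm_command(translation=[[-0.6,-1.9,0]], angular=[[0,0,0]], jaw=[-0.16])

```text
t: 7.38
eef_pos: [0.5089, 0.0016, 0.069]
orientation: [0.811, 0.585, 0.003, -0.001]
contact_force: [7.5, 30.6, -0.2]
grip_width: 0.04
```

Request:
arm_command(translation=[[3,9,0],[3,9,0],[0,0,40],[0,0,50],[0,0,0]], angular=[[0,0,0],[0,0,0],[0,0,0],[0,0,0],[0,0,0]], jaw=[-0.16,-0.16,-0.16,-0.16,-0.16])

```text
t: 8.0
eef_pos: [0.5147, 0.0208, 0.1608]
orientation: [0.811, 0.585, 0.002, -0.002]
contact_force: [-0.3, 0.3, -0.5]
grip_width: 0.0403
```

Request:
arm_command(translation=[[-15,-55,0],[-15,-55,0],[0,0,0],[0,0,0]], angular=[[0,0,0],[0,0,0],[0,0,0],[0,0,0]], jaw=[-1,-1,-1,-1])

```text
t: 8.5
eef_pos: [0.4832, -0.0908, 0.1585]
orientation: [0.81, 0.586, 0.001, -0.002]
contact_force: [-1.3, -0.1, -0.4]
grip_width: 0.0056
```

Run:
```python
from h import *
s=get_state();print(s['eef_pos'],s['t'],s['orientation'],s['grip_width'])
for n in('top','side'):
    p,d=grab_frame(n)
    for l,z in dict(tagged_tip=.059,tagged_pivot=.059,plain_tip=.059,plain_pivot=.059,cover=.075,elbow=0,tape=0,can=0,nut=0).items():
        r=spot_point(l,n)
        for q in r[:1]:
            w=atz(n,q['point'],z)[:2];print(n,l,round(q['conf'],2),np.round(q['point']),w.round(3),((w-t0)@R0).round(4))
    if n=='top': i=cv2.resize(p[130:330,140:420],None,fx=2.8,fy=2.8,interpolation=cv2.INTER_CUBIC)
    else: i=cv2.resize(p[120:320,100:400],None,fx=2.6,fy=2.6,interpolation=cv2.INTER_CUBIC)
    cv2.imwrite(f'pics/d_{n}.png',i[:,:,::-1])
```

```text
[ 0.48323049 -0.09076919  0.15847709] 8.5 [ 8.10136608e-01  5.86236500e-01  6.28538529e-04 -2.24663762e-03] 0.005572640144450202
top tagged_tip 0.49 [206. 205.] [0.56  0.243] [-0.0269  0.1529]
top tagged_pivot 0.75 [182. 207.] [0.617 0.237] [0.0291 0.165 ]
top plain_pivot 0.58 [195. 245.] [0.584 0.149] [0.025 0.071]
top cover 0.72 [228. 318.] [ 0.499 -0.017] [-0.0037 -0.1132]
top elbow 0.71 [267. 190.] [0.421 0.287] [-0.1722  0.1514]
top tape 0.53 [283. 251.] [0.379 0.141] [-0.1673 -0.0003]
top can 0.72 [156. 301.] [0.69  0.011] [ 0.1687 -0.0272]
top nut 0.42 [276. 222.] [0.396 0.21 ] [-0.1719  0.0701]
side tagged_tip 0.91 [236. 218.] [0.558 0.237] [-0.0268  0.1462]
side tagged_pivot 0.62 [237. 216.] [0.561 0.239] [-0.0246  0.1493]
side plain_tip 0.67 [218. 252.] [0.534 0.152] [-0.0235  0.0583]
side plain_pivot 0.82 [212. 230.] [0.582 0.152] [0.0226 0.0729]
side cover 0.94 [179. 303.] [ 0.5   -0.016] [-0.0036 -0.1121]
side elbow 0.79 [300. 275.] [0.417 0.287] [-0.1768  0.1495]
side tape 0.65 [259. 332.] [0.373 0.13 ] [-0.1693 -0.0133]
side can 0.74 [193. 220.] [0.698 0.004] [ 0.1792 -0.0309]
side nut 0.54 [276. 301.] [0.404 0.206] [-0.1635  0.0685]
```

View pics/d_top.png

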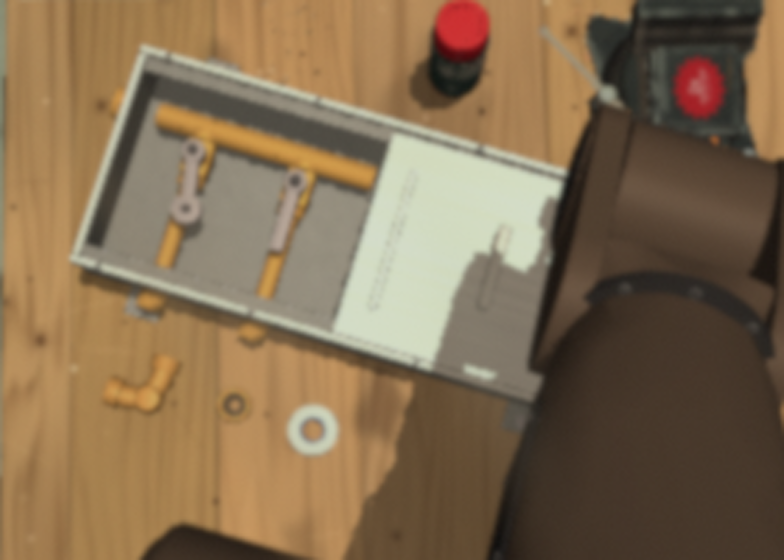

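View pics/d_side.png

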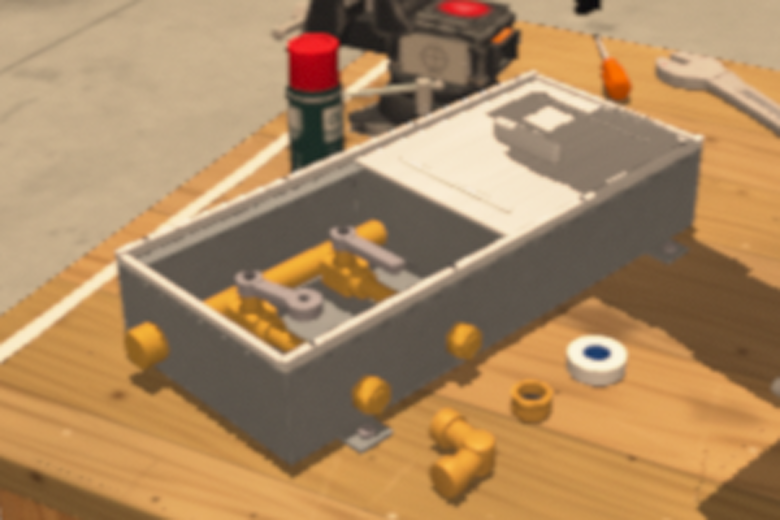

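The cover is on the closed end, with its trailing edge at crop x≈335–390. The tagged handle is the left one (pivot (194,148), disc (186,208)); the plain one is at (295,180).

Request:
arm_command(translation=[[12,53,5],[12,53,0],[12,53,0],[12,53,0],[12,53,0]], angular=[[0,0,0],[0,0,0],[0,0,0],[0,0,0],[0,0,0]], jaw=[-1,-1,-1,-1,-1])

```text
t: 10.12
eef_pos: [0.5449, 0.1784, 0.1647]
orientation: [0.812, 0.583, 0.001, -0.001]
contact_force: [0.6, -0.7, -0.2]
grip_width: 0.0003
```

Request:
arm_command(translation=[[12,53,0],[12,46,0],[0,0,0],[0,0,0]], angular=[[0,0,0],[0,0,0],[0,0,0],[0,0,0]], jaw=[-1,-1,-1,-1])

```text
t: 10.62
eef_pos: [0.5688, 0.2838, 0.1637]
orientation: [0.811, 0.585, 0.001, -0.001]
contact_force: [0.2, -0.5, 0.3]
grip_width: 0.0005
```

Request:
arm_command(translation=[[2,-5,-35],[0,0,-35],[0,0,0],[0,0,0]], angular=[[0,0,0],[0,0,0],[0,0,0],[0,0,0]], jaw=[-1,-1,-1,-1])

```text
t: 11.12
eef_pos: [0.5716, 0.2747, 0.0948]
orientation: [0.812, 0.583, 0.002, -0.001]
contact_force: [0.2, -0.3, 0.6]
grip_width: 0.0002
```

```bash
python3 -c "
from h import *
fing()"
```

```text
tcp box [-0.0258  0.1865] z 0.0947 q [ 0.812  0.583  0.002 -0.001] F [-0.8 -0.2 -0.3] t 11.175
finger zmin [0.1127 0.1142 0.1155] box [[-0.039, 0.178], [-0.033, 0.194], [-0.021, 0.198]]
```

Request:
arm_command(translation=[[0,2,-20],[0,0,-20],[0,0,0]], angular=[[0,0,0],[0,0,0],[0,0,0]], jaw=[-1,-1,-1])

```text
t: 11.55
eef_pos: [0.5722, 0.277, 0.0545]
orientation: [0.812, 0.583, 0.004, -0.0]
contact_force: [0.6, 0.3, 0.4]
grip_width: 0.0003
```

Request:
arm_command(translation=[[0,0,-12],[0,0,-11],[0,0,0]], angular=[[0,0,0],[0,0,0],[0,0,0]], jaw=[-1,-1,-1])

```text
t: 11.92
eef_pos: [0.5724, 0.2773, 0.0306]
orientation: [0.812, 0.583, 0.004, -0.0]
contact_force: [-0.5, 0.4, 0.5]
grip_width: 0.0006
```

Run:
```python
from h import *
p,P,B=fing()
i=cv2.resize(p[170:290,120:290],None,fx=4.5,fy=4.5,interpolation=cv2.INTER_CUBIC);cv2.imwrite('pics/e.png',i[:,:,::-1])
```

```text
tcp box [-0.0255  0.1894] z 0.0311 q [ 0.812  0.583  0.005 -0.   ] F [-0.1  0.1 -1.3] t 11.975
finger zmin [0.0515 0.0527 0.0567] box [[-0.039, 0.182], [-0.034, 0.196], [-0.022, 0.201]]
```

View pics/e.png

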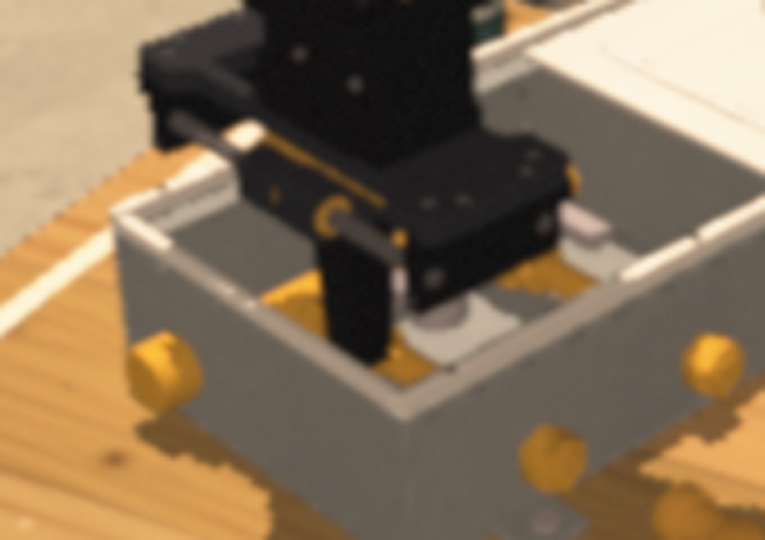

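Request:
arm_command(translation=[[-2.5,-6.6,-3],[-2.4,-6.6,0],[-4.6,-8,0],[-4.6,-8,0],[0,0,0]], angular=[[0,0,0],[0,0,0],[0,0,0],[0,0,0],[0,0,0]], jaw=[-1,-1,-1,-1,-1])

```text
t: 12.6
eef_pos: [0.5615, 0.2475, 0.03]
orientation: [0.812, 0.583, 0.01, 0.001]
contact_force: [-0.1, 0.7, -0.2]
grip_width: 0.0002
```

```bash
python3 -c "
from h import *
s=get_state();print(((s['eef_pos'][:2]-t0)@R0).round(4),s['eef_pos'][2],s['contact_force'])
grab_frame('side')
for l in('tagged_tip','plain_tip'):
    r=spot_point(l,'side')
    for q in r[:1]:
        w=atz('side',q['point'],.059)[:2];print(l,q['conf'],((w-t0)@R0).round(4))
"
```

```text
[-0.0269  0.1574] 0.030046139081890633 [-0.11285268  0.71384549 -0.23825049]
tagged_tip 0.6 [-0.0196  0.1354]
```

Request:
arm_command(translation=[[-1.6,-10.5,-2],[-1.5,-10.6,0],[2.6,-8,0],[2.6,-8,0],[0,0,0]], angular=[[-0.01,0.017,0],[0,0,0],[0,0,0],[0,0,0],[0,0,0]], jaw=[-1,-1,-1,-1,-1])

```text
t: 13.38
eef_pos: [0.5648, 0.2116, 0.0289]
orientation: [0.812, 0.584, 0.001, -0.0]
contact_force: [-0.6, -0.7, -0.9]
grip_width: 0.0006
```

```bash
python3 -c "
from h import *
s=get_state();print(((s['eef_pos'][:2]-t0)@R0).round(4),s['eef_pos'][2],s['contact_force'])
grab_frame('side')
for l in('tagged_tip','plain_tip'):
    r=spot_point(l,'side')
    for q in r[:1]:
        w=atz('side',q['point'],.059)[:2];print(l,q['conf'],((w-t0)@R0).round(4))
"
```

```text
[-0.0125  0.1244] 0.028887244448677338 [-0.64464657 -0.72153744 -0.93855881]
tagged_tip 0.46 [0.0028 0.1163]
plain_tip 0.65 [-0.0325  0.0735]
```

Request:
arm_command(translation=[[4.3,-6.9,0],[4.3,-6.9,0],[0,0,0]], angular=[[0,0,0],[0,0,0],[0,0,0]], jaw=[-1,-1,-1])

```text
t: 13.9
eef_pos: [0.5733, 0.198, 0.0287]
orientation: [0.812, 0.584, 0.001, -0.0]
contact_force: [-0.6, 0.0, 0.2]
grip_width: 0.0005
```

Request:
arm_command(translation=[[1.9,-0.6,0],[1.9,-0.6,0]], angular=[[0,0,0],[0,0,0]], jaw=[-1,-1])

```text
t: 14.15
eef_pos: [0.5761, 0.1963, 0.0286]
orientation: [0.812, 0.584, -0.0, -0.001]
contact_force: [-10.0, 3.2, 4.6]
grip_width: 0.0002
```

Request:
arm_command(translation=[[1.4,-0.5,0]], angular=[[0,0,0]], jaw=[-1])

```text
t: 14.28
eef_pos: [0.5761, 0.196, 0.0285]
orientation: [0.812, 0.584, -0.002, -0.002]
contact_force: [-10.7, 6.6, 6.3]
grip_width: 0.0004
```

Request:
arm_command(translation=[[1.4,-0.5,0]], angular=[[0,0,0]], jaw=[-1])

```text
t: 14.4
eef_pos: [0.576, 0.196, 0.0285]
orientation: [0.812, 0.584, -0.003, -0.003]
contact_force: [-10.7, 6.5, 7.2]
grip_width: 0.0007
```

Request:
arm_command(translation=[[3.3,-1.1,0],[3.3,-1.1,0]], angular=[[0,0,0],[0,0,0]], jaw=[-1,-1])

```text
t: 14.65
eef_pos: [0.5759, 0.1958, 0.0284]
orientation: [0.812, 0.584, -0.008, -0.007]
contact_force: [-21.5, 11.3, 13.4]
grip_width: 0.0002
```

Request:
arm_command(translation=[[-8,2,0],[-8,2,0],[0,0,40],[0,0,55],[0,0,40]], angular=[[0,0,0],[0,0,0],[0,0,0],[0,0,0],[0,0,0]], jaw=[-1,-1,-1,-1,-1])

```text
t: 15.28
eef_pos: [0.5585, 0.1992, 0.164]
orientation: [0.811, 0.584, -0.01, -0.007]
contact_force: [-0.1, -0.3, 0.2]
grip_width: 0.0002
```

Request:
arm_command(translation=[[-13,-53,0],[-13,-53,0],[-13,-53,0],[-13,-53,0],[-13,-53,0]], angular=[[0,0,0],[0,0,0],[0,0,0],[0,0,0],[0,0,0]], jaw=[-1,-1,-1,-1,-1])

```text
t: 15.9
eef_pos: [0.494, -0.0708, 0.1682]
orientation: [0.81, 0.587, -0.005, -0.002]
contact_force: [1.1, -0.3, -0.1]
grip_width: 0.0002
```

Request:
arm_command(translation=[[-13,-53,0],[-13,-53,0],[0,0,0]], angular=[[0,0,0],[0,0,0],[0,0,0]], jaw=[-1,-1,-1])

```text
t: 16.27
eef_pos: [0.4663, -0.1839, 0.1686]
orientation: [0.811, 0.585, -0.004, -0.0]
contact_force: [0.0, -0.5, -0.6]
grip_width: 0.0003
```

Run:
```python
from h import *
s=get_state();print(s['eef_pos'],s['t'])
for n in('top','side'):
    p,d=grab_frame(n)
    for l,z in dict(tagged_tip=.059,tagged_pivot=.059,plain_tip=.059,plain_pivot=.059,cover=.075,elbow=0,tape=0,can=0,nut=0).items():
        r=spot_point(l,n)
        for q in r[:1]:
            w=atz(n,q['point'],z)[:2];print(n,l,round(q['conf'],2),np.round(q['point']),((w-t0)@R0).round(4))
    if n=='top': i=cv2.resize(p[130:330,140:420],None,fx=2.8,fy=2.8,interpolation=cv2.INTER_CUBIC);cv2.imwrite(f'pics/f_{n}.png',i[:,:,::-1])
```

```text
[ 0.46628102 -0.18388667  0.16858756] 16.275
top tagged_tip 0.72 [189. 230.] [0.0288 0.1094]
top tagged_pivot 0.93 [185. 208.] [0.0221 0.1623]
top plain_tip 0.59 [216. 237.] [-0.0289  0.0737]
top plain_pivot 0.7 [195. 244.] [0.0239 0.0728]
top cover 0.83 [229. 316.] [-0.006  -0.1103]
top elbow 0.8 [269. 190.] [-0.1768  0.1516]
top tape 0.69 [288. 254.] [-0.1767 -0.0103]
top can 0.71 [156. 299.] [ 0.1662 -0.0225]
side tagged_tip 0.73 [218. 217.] [0.0221 0.107 ]
side tagged_pivot 0.58 [228. 197.] [0.0231 0.1547]
side plain_tip 0.59 [218. 248.] [-0.0182  0.0637]
side plain_pivot 0.7 [230. 265.] [-0.0722  0.0693]
side cover 0.85 [180. 298.] [-0.0016 -0.0996]
side elbow 0.69 [301. 277.] [-0.1803  0.1497]
side tape 0.74 [260. 327.] [-0.1648 -0.0051]
side can 0.86 [196. 222.] [ 0.1639 -0.0248]
side nut 0.8 [279. 304.] [-0.1722  0.0701]
```

View pics/f_top.png

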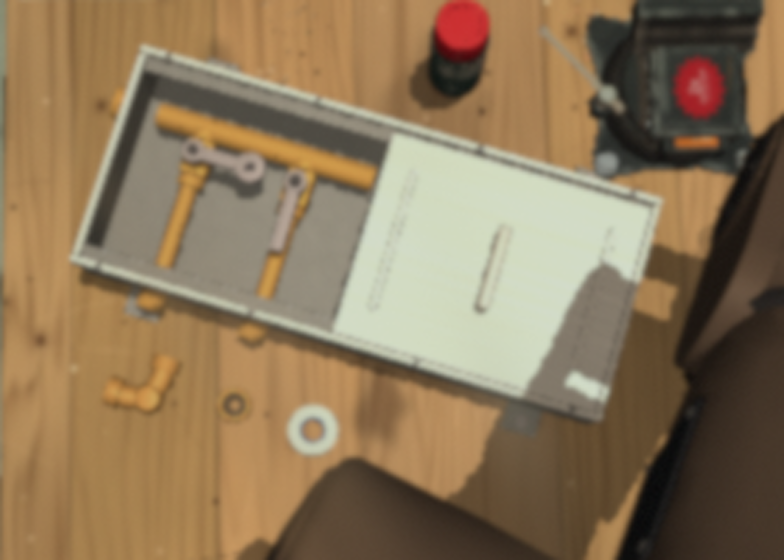

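Run:
```python
from h import *
for n in('top','side'):
    p,d=grab_frame(n);P=cloud(n,d);B=(P[...,:2]-t0)@R0
    m=cut_out('tagged_handle',n)[0]['mask']&(d>0)&(P[...,2]>.05)&(P[...,2]<.072)
    q=B[m]; 
    v,u=np.nonzero(m); q2=np.array([(atz(n,(a,b),.065)[:2]-t0)@R0 for a,b in zip(v,u)])
    for Q in (q,q2):
        c=Q.mean(0);w=np.linalg.svd(Q-c)[2][0]; w*=-np.sign(w[1]); print(n,m.sum(),c.round(4),'theta',np.arctan2(-w[1],-w[0]).round(3), np.percentile(Q,[1,99],axis=0).round(3).tolist())
    M=(P[...,2]>.083)&(P[...,2]<.11)&(abs(B[...,0])<.05)&(B[...,1]>-.14)&(B[...,1]<-.06)&(d>0)
    print('bar',M.sum(),np.percentile(B[M],[3,50,97],axis=0).round(4).tolist())
    # cover heights at corners
    for bx in(-.07,.07):
        for by in(-.2,-.02):
            k=(abs(B[...,0]-bx)<.01)&(abs(B[...,1]-by)<.01)&(d>0);print(bx,by,np.median(P[k][:,2]).round(4),end=' | ')
    print()
```

```text
top 163 [0.025  0.1306] theta 1.561 [[0.015, 0.102], [0.035, 0.166]]
top 163 [0.025  0.1306] theta 1.558 [[0.015, 0.102], [0.035, 0.166]]
bar 322 [[-0.0426, -0.1373], [0.002, -0.1059], [0.0454, -0.0652]]
-0.07 -0.2 0.5452 | -0.07 -0.02 0.0799 | 0.07 -0.2 0.0803 | 0.07 -0.02 0.0805 | 
side 293 [0.0188 0.1343] theta 1.557 [[0.009, 0.1], [0.031, 0.168]]
side 293 [0.0146 0.1375] theta 1.631 [[-0.0, 0.101], [0.03, 0.175]]
bar 219 [[-0.0386, -0.1133], [-0.0083, -0.1065], [0.0275, -0.1032]]
-0.07 -0.2 0.08 | -0.07 -0.02 0.0797 | 0.07 -0.2 0.0778 | 0.07 -0.02 0.0796 |
```

The handle reads about 1.56 rad, the cover is flat at 80 mm on top, and its bar is at y ≈ -0.107. Handing in.

```bash
python3 -c "
from station import *
s=get_state();print(s['t'],s['contact_force']);print(sign_off())"
```

```text
17.475 [ 0.76027995 -0.20422849  0.2200745 ]
the job is handed in; nothing more can be done
None
```

I pushed the cover onto the closed end until it met the stop, then turned the tagged handle (the one at box y = 160 mm) a quarter turn to its stop. I then backed the arm off and handed the job in at about 17.5 s of the 53 s allowed.

**Last checks:**
- **Cover:** it lies flat, with its top at about 80 mm. Its bar is at box y of about -107 mm (target -108). The push force rose to about 31 N at the stop.
- **Tagged handle:** three of the four angle fits gave 1.556–1.561 rad; the side-camera fit at a fixed height gave 1.63. It stalled at its stop under a push of about 24 N.
- **Plain handle:** it looks the same as before in the top picture. The network's tip points for it scattered by about 1 cm.
- **Small things:** the elbow, nut, tape and can are where they were, within the scatter of the detections.

**Disagreements:**
- **Fingertip height:** the camera showed the fingertips about 18 mm above the reported TCP height, although the tool description puts them 17 mm below it. I set the heights from the camera, and the contacts fitted that.
- **Upward force at the final push:** about 13 N upward came with the last push on the handle. I took it as friction on the tag.

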